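# Wind the run timer and hold the probe in the test tank

### The arm

A 7-joint arm with a two-finger parallel gripper is mounted at the origin on the work surface. World frame = base frame: x ahead of the robot, y to its left, z up, the work surface at z = 0. Lengths are in m, angles in rad, forces in N, time in s.
With the tool pointing down it reaches from about 0.4 to 0.85 m from the base axis. Payload 10.4 kg.
Tool frame: the origin (TCP) lies midway between the tips of the shut fingers; the grasp point (between the pads) lies 19 mm behind it; z points along the fingers, y is the direction in which the jaws open and shut (so a half turn about z gives the same grasp; the last joint's range is limited). The gripper opens to 85 mm and grips with 20 to 120 N. Pads are 22 mm wide; open, the fingers measure 114 mm over their backs; the gripper's body (76 mm by 85 mm) begins 54 mm behind the grasp point. The pads swing forward as they close: fully open they stand 13 mm farther back than shut.
Start: joints at [1.193, 0.332, -0.065, 1.46, 0.022, 1.35, -0.088], TCP at [0.217, -0.586, 0.211] pointing down, gripper open.
Joint ranges: [-2.6, 2.6], [-0.5, 2.12], [-1.47, 1.34], [0.16, 2.42], [-1.27, 4.41], [0.06, 2.06], [-2.6, 2.6]. Speed limits (rad/s): [2.22, 2.22, 2.79, 2.79, 3.14, 3.14, 3.14].

### API

Orientations are given as a unit quaternion [x, y, z, w].
In Python, from workcell import manip, viewer gives the robot as it stands.
- The arm moves only by the tool move_arm, never from a script. Its argument "deltas" is a list of rows, each a list of 7 numbers: the shift along the tool's x, y, z in m, then the turn, a rotation vector about the tool's x, y, z in degrees, then the opening, from -1 (shut) to 1 (fully open). In form: [[dx, dy, dz, wx, wy, wz, gripper], ...]. A call has 1 to 10 rows; each row shifts and turns the commanded pose from where the row before left it, along the tool's axes as they then stand; what a row does not reach is not made up. A row lasts 1/8 s, in which the tool goes at most 62.5 mm and 10.7 degrees, less where a joint would pass 70% of its speed; a pose out of reach is approached as far as the arm can. A call with a gripper value outside its range is refused whole. The fingers move at their own pace and stop on an object; "force" is the grip in N (left out, the last holds). Time passes only in rows, so rows that do not move let the fingers close. It gives the time, the measured TCP pose, the force and the opening at its end, in the units of the state.
- manip.get_obs(): the state, without advancing time (a new reading comes with each control period).
- viewer.camera(name): name is "scene" or "top" or "wrist"; returns (picture, depth): 480x640x3 uint8, red, green, blue; 480x640 float32, m along the optical axis (not along the pixel's ray), 0 where there is no reading.
- viewer.calibration(name): a dict with "fx", "fy", "cx", "cy" (pixels), "dist" ([k1, k2, p1, p2, k3] as OpenCV has them; the pictures are not rectified), "R" (3x3) and "t" (3): a world point X has camera coordinates R X + t; the wrist camera has in their place "T_tool_cam" (4x4, takes a point from camera to tool coordinates, whose origin is the TCP and whose axes are the flange's). Camera axes: x right, y down, z forward; pixel columns grow to the right and rows downward; lengths in m; the calibration is good to about 2 mm. A picture is of the moment at which its call begins: read the wrist's pose just before it. calibration takes no time and is no camera call.
- manip.hand_in(): hands the job in, once; it reports no verdict.
The state is a dict: "clock": time; "joint_pos": joint angles; "joint_velocities": joint speeds; "tau": joint torques, N m; "position": TCP position; "ee_rot": TCP orientation; "ft_force": force on the tool from outside, world axes, zero at the start; "torque": the same for the moment, N m; "grip_width": opening from 0.0 (shut) to 1.0 (fully open).
Only numpy, scipy, OpenCV 4.12 (cv2) and the standard library are available. Lean on these libraries where they do the work, as an engineer would, in place of code of your own. Each camera call takes 0.05 s, during which the arm holds its last target.

### The job

Start a temperature measurement: first wind the timer's key clockwise, by repeated partial turns, all the way to its stop. Then draw the probe out of its stand and lower it upright through the middle of the guide bush on the tank's lid, never touching the tank or its bush, until the black band on the stem is level with the bush's top. Finish while still holding the probe there, steady and centred in the bore, with the other things on the table left where they are.

Things in the scene. Friction and masses are not known exactly. Their poses are not given: they have to be found in the camera images.
- key (a joint): how far the timer's key is wound, rad: grows as the key turns clockwise seen from above; stop (fully wound) at 2.6; starts between 0.2 and 0.8. A spring is wound (about 0.05 to 0.08 N m to turn); friction holds the key where it is left
- key_grip (a point): centre of the brass key's flat wing, on its vertical turning axis, 95 mm above the table. The wing is 42 mm long along this point's x, 10 mm thick along y, 34 mm high (z 78 to 112 mm), and turns with the key. Below it a 12 mm shaft rises from the middle of the timer: a grey box fixed to the table, 100 x 90 mm and 60 mm high, with a white dial on top
- probe_grip (a point): centre of the grey handle of the loose probe (90 g, may vary by 30 %). The handle is square, 24 x 24 mm along this point's x and y, 60 mm high; its z axis points up along the probe. Below the handle a steel stem of 10 mm diameter runs 115 mm down to the tip. At first the probe hangs upright in its stand, the handle's underside resting on the stand's top plate 125 mm above the table; the stem passes loosely through a 17 mm hole in that plate, 10 mm thick
- probe_band (a point): middle of the black band (8 mm wide) round the probe's stem, on its axis: 70 mm above the tip, 75 mm below the handle's centre
- probe_tip (a point): lower end of the probe's stem, on its axis, 145 mm below the handle's centre
- stand: the probe's stand, fixed to the table: foot 70 x 100 mm, two side cheeks, top plate 60 x 100 mm with the hole in its middle, top 125 mm high; origin at the middle of its foot, on the table; x along the short side
- bush_mouth (a point): centre of the upper end of the guide bush, 130 mm above the table. The bush is a steel tube of 40 mm outer diameter with a vertical bore of 26 mm, in the middle of the lid (lid top 100 mm high) of an upright aluminium tank of 126 mm diameter, fixed to the table. The bore is 38 mm long; below it the tank is empty down to its floor 5 mm above the table
- tank: the tank that carries the bush; origin at the centre of its underside, on the table, straight below the bush
- bundle: loose bundle of yellow tubes, 170 x 18 mm, 11 mm high; leave alone
- glue: loose white glue bottle with a nozzle, 32 mm diameter, 88 mm high; leave alone
- carton: loose small blue and yellow carton, 50 x 85 mm, 30 mm high; leave alone
- marker: loose black marker, 120 mm long, 14 mm thick, lying on the table; leave alone

How it is judged:
On the way, in this order (a step that is already met when the one before it is completed fails the run):
1. the key is wound to its stop while the probe still hangs in its stand (value of joint key above 2.35 rad and distance of probe_grip from where it was at the start of the episode below 0.02 m), for 0.2 s.
2. the probe has been drawn up, its tip above the bush's mouth (height (world z) of probe_tip above 0.131 m and contact force between the fingers and probe above 1 N), for 0.1 s.
3. the probe is held in the bush, centred, its band level with the mouth (z of probe_band in the frame of bush_mouth between -0.01 and 0.01 m and horizontal distance between probe_band and bush_mouth below 0.0045 m and horizontal distance between probe_tip and bush_mouth below 0.006 m and contact force between probe and tank below 0.1 N and contact force between the fingers and probe above 1 N), for 0.3 s.
At the end, for the whole second after the job is handed in: the key stands within 0.25 rad of its stop; the gripper holds the probe still and upright (within 0.08 rad) in the bush, the band's middle within 10 mm of the mouth's height and within 4.5 mm of the bore's axis, the tip within 6 mm of the axis, touching nothing but the fingers (all of step 3 and value of joint key above 2.35 rad and angle between probe's own z axis and vertical below 0.08 rad and linear speed of probe below 0.01 m/s); the arm keeps its last pose, push and grip.
It fails at once if the probe touches the tank or its bush (contact force between probe and tank above 0.2 N).
It fails at once if another thing on the table is disturbed (distance of any of bundle, glue, carton, marker from where it was at the start of the episode above 0.02 m).
It also fails if it takes over 72 s, if anything falls off the work surface, if the arm or the gripper's body presses on something with over 40 N, if the wrist force passes 120 N, or if a joint passes its speed limit or range.

## Working session

There is one attempt and no reset: what is moved stays moved. The work goes in short steps, Python scripts to look and compute and a tool call to move; the robot and the scene stay as the last step left them, time stands still between calls to the robot, and variables do not carry over. Pictures are saved under pics/ and viewed, and the job is handed in when it is done.

Besides the shell and the picture viewer there is one more tool, called after "Request:" by a JSON object that holds its "op" and its "data", one argument or row to a line. move_arm: Moves the arm, as the interface text tells. Its arguments: {"type":"object","properties":{"deltas":{"type":"array"},"force":{"type":"number"}},"required":["deltas"]}

```bash
mkdir -p pics; ls
python3 - <<'E'
from workcell import manip, viewer
import cv2, numpy as np
o=manip.get_obs(); print(o)
for n in ["scene","top","wrist"]:
    im,d=viewer.camera(n); cv2.imwrite(f"pics/{n}0.png",im[:,:,::-1]); np.savez(f"pics/{n}0.npz",im=im,d=d)
    print(n,viewer.calibration(n))
E
```

```text
pics
{'clock': 0.0, 'joint_pos': array([ 1.19339124,  0.33286024, -0.06472921,  1.46096414,  0.02162602,
        1.34988552, -0.08848103]), 'joint_velocities': array([ 0.00099538, -0.00011711,  0.00116346,  0.00140315,  0.00013301,
       -0.00082014, -0.00179222]), 'tau': array([-1.01534356e-04, -6.25447297e+01,  4.89435357e-02, -3.91612816e+01,
        1.61904161e-02,  9.91244480e-03, -4.53459734e-05]), 'position': array([ 0.21698876, -0.58568664,  0.2101124 ]), 'ee_rot': array([ 9.84298637e-01,  1.76509739e-01, -1.65688977e-04, -6.90673492e-04]), 'ft_force': array([ 0.14438587,  0.41047452, -0.60868144]), 'torque': array([ 0.03336614, -0.01998329, -0.0336944 ]), 'grip_width': 1.0001901636890511}
scene {'fx': 438.92267325003843, 'fy': 438.92267325003843, 'cx': 315.99014375825976, 'cy': 245.29284500279232, 'dist': array([-0.00741452,  0.        ,  0.        ,  0.        ,  0.        ]), 'R': array([[ 0.67283501,  0.73970827, -0.01116784],
       [ 0.5568092 , -0.51629485, -0.65069435],
       [-0.48708989,  0.43159158, -0.75925763]]), 't': array([-0.3775885 , -0.25363069,  1.1464101
[... 236 characters left out ...]
291],
       [-0.99094287, -0.00286634, -0.13425357],
       [ 0.13428044, -0.01370212, -0.99084863]]), 't': array([0.00115508, 0.60665927, 1.08041301])}
wrist {'fx': 356.1154447710328, 'fy': 356.1154447710328, 'cx': 312.85432916553617, 'cy': 244.78701128162584, 'dist': array([-0.02686431,  0.        ,  0.        ,  0.        ,  0.        ]), 'T_tool_cam': array([[ 7.37755234e-04, -9.59842561e-01, -2.80538257e-01,
         7.11173779e-02],
       [ 9.99999347e-01,  4.63329655e-04,  1.04453215e-03,
        -8.79359359e-04],
       [-8.72604725e-04, -2.80538844e-01,  9.59842276e-01,
        -1.63733627e-01],
       [ 0.00000000e+00,  0.00000000e+00,  0.00000000e+00,
         1.00000000e+00]])}
```

View pics/scene0.png

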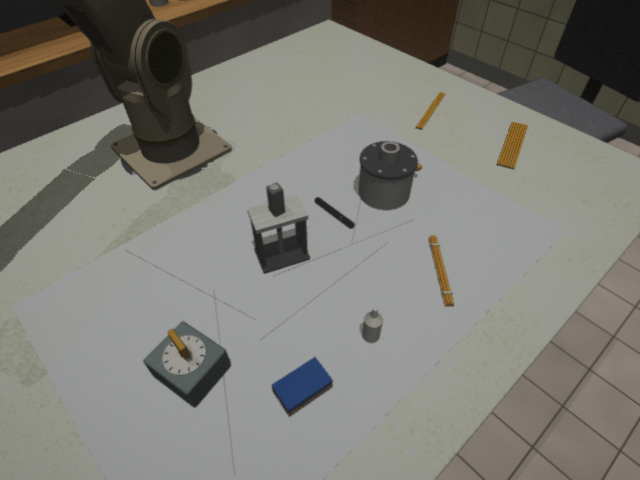

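View pics/top0.png

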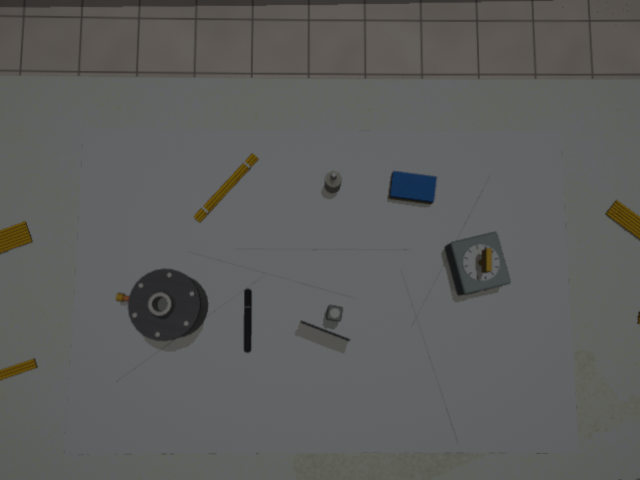

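View pics/wrist0.png

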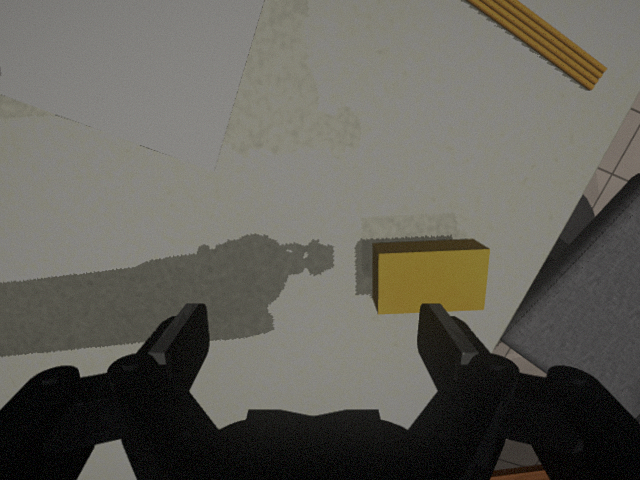

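The scene and top views show the objects. In the top view the bush is near (160,304), the probe handle near (334,313), and the key near (487,260) on the timer at (478,263). Next I'll measure them.

```bash
cat > h.py <<'E'
from workcell import manip, viewer
import cv2, numpy as np
from scipy.spatial.transform import Rotation as Rot
def cam(n,o=None):
    c=viewer.calibration(n); K=np.array([[c['fx'],0,c['cx']],[0,c['fy'],c['cy']],[0,0,1]])
    if n=='wrist':
        T=np.eye(4);T[:3,:3]=Rot.from_quat(o['ee_rot']).as_matrix();T[:3,3]=o['position']
        W=T@np.array(c['T_tool_cam']); R=W[:3,:3].T; t=-R@W[:3,3]
    else: R,t=np.array(c['R']),np.array(c['t'])
    return K,np.array(c['dist']),R,t
def onplane(px,z,C):
    K,D,R,t=C
    u=cv2.undistortPoints(np.float64(px).reshape(-1,1,2),K,D).reshape(-1,2)
    d=np.c_[u,np.ones(len(u))]@R; o=-R.T@t
    return o+d*((z-o[2])/d[:,2])[:,None]
def proj(X,C):
    K,D,R,t=C
    return cv2.projectPoints(np.float64(X).reshape(-1,1,3),cv2.Rodrigues(R)[0],t,K,D)[0].reshape(-1,2)
def cloud(d,C,m):
    K,D,R,t=C; v,u=np.nonzero(m&(d>0)); 
    p=cv2.undistortPoints(np.float64(np.c_[u,v]).reshape(-1,1,2),K,D).reshape(-1,2)
    return (np.c_[p,np.ones(len(p))]*d[v,u][:,None]-t)@R
E
python3 - <<'E'
from h import *
for n in ['top','scene']:
    f=np.load(f'pics/{n}0.npz'); im,d=f['im'],f['d']; C=cam(n)
    boxes={'top':dict(bush=(140,285,182,325),handle=(320,300,348,325),key=(470,240,500,280)),
     'scene':dict(bush=(375,138,405,165),handle=(262,178,290,220),key=(160,322,195,362))}[n]
    for k,(a,b,c,e) in boxes.items():
        m=np.zeros(d.shape,bool); m[b:e,a:c]=1
        if k=='key':
            h=cv2.cvtColor(im,cv2.COLOR_RGB2HSV); m&=(h[...,0]<28)&(h[...,0]>8)&(h[...,1]>130)
        P=cloud(d,C,m)
        lo={'bush':.122,'handle':.175,'key':.104}[k]
        Q=P[P[:,2]>lo]
        mm=cv2.minAreaRect(np.float32(Q[:,:2])*1000)
        print(n,k,len(P),len(Q),Q.mean(0).round(4),'zmax',np.percentile(Q[:,2],95).round(4),mm, 'bb',((Q[:,:2].min(0)+Q[:,:2].max(0))/2).round(4))
    x=40 if n=='scene' else 0
    cv2.imwrite(f'pics/{n}_z.png',np.hstack([cv2.resize(im[b:e,a:c,::-1],(260,400),interpolation=cv2.INTER_NEAREST) for a,b,c,e in boxes.values()]))
E
```

```text
top bush 1673 270 [0.489  0.2778 0.1288] zmax 0.1324 ((489.2080993652344, 277.53070068359375), (38.139320373535156, 37.18505859375), 89.76946258544922) bb [0.4892 0.2775]
top handle 699 220 [ 0.4723 -0.0158  0.1845] zmax 0.188 ((472.38763427734375, -15.823076248168945), (24.171659469604492, 23.670757293701172), 80.59888458251953) bb [ 0.4724 -0.0158]
top key 197 114 [ 0.5667 -0.2888  0.1107] zmax 0.114 ((566.7042236328125, -288.80047607421875), (8.474588394165039, 37.7098503112793), 87.42375183105469) bb [ 0.5666 -0.289 ]
scene bush 804 171 [0.4909 0.2757 0.1275] zmax 0.1306 ((489.9429626464844, 276.62591552734375), (37.81483459472656, 38.99491500854492), 87.52522277832031) bb [0.4902 0.2764]
scene handle 1167 164 [ 0.4772 -0.0192  0.1827] zmax 0.1868 ((473.91705322265625, -17.96938705444336), (23.414167404174805, 24.022260665893555), 76.4544448852539) bb [ 0.4749 -0.0179]
scene key 210 162 [ 0.5719 -0.2909  0.1104] zmax 0.1122 ((569.6856079101562, -290.60986328125), (9.289888381958008, 41.627498626708984), 87.86865997314453) bb [ 0.5697 -0.2909]
```

View pics/top_z.png

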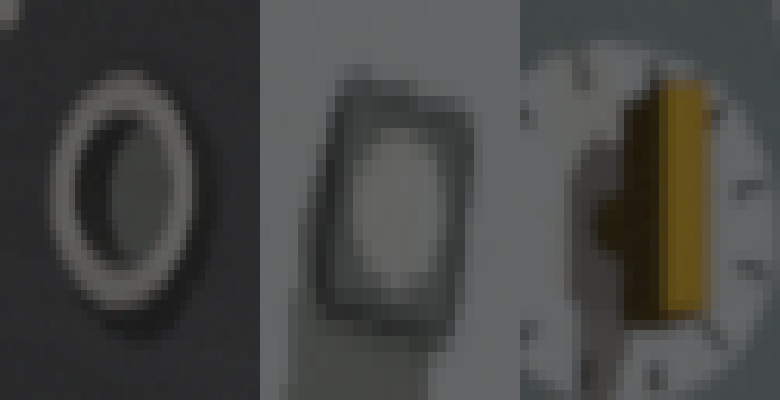

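Request:
{"op": "move_arm", "data": {
  "deltas": [
    [0.048, -0.0173, 0, 0, 0, 0, 1],
    [0.048, -0.0173, 0, 0, 0, 0, 1],
    [0.048, -0.0173, 0, 0, 0, 0, 1],
    [0.048, -0.0173, 0, 0, 0, 0, 1],
    [0.048, -0.0173, 0, 0, 0, 0, 1],
    [0.048, -0.0173, 0, 0, 0, 0, 1],
    [0.048, -0.0173, 0, 0, 0, 0, 1],
    [0.048, -0.0173, 0, 0, 0, 0, 1],
    [0.048, -0.0173, 0, 0, 0, 0, 1],
    [0, 0, 0, 0, 0, 8, 1]
  ]
}}

```text
clock: 1.4
position: [0.5711, -0.2849, 0.2101]
ee_rot: [0.994, 0.11, 0.0, -0.001]
ft_force: [-1.1, -0.8, -1.1]
grip_width: 0.999
```

Request:
{"op": "move_arm", "data": {
  "deltas": [
    [0, 0, 0, 0, 0, 8, 1],
    [0, 0, 0, 0, 0, 6.8, 1],
    [0, 0, 0, 0, 0, 0, 1],
    [0, 0, 0, 0, 0, 0, 1]
  ]
}}

```text
clock: 1.9
position: [0.5681, -0.29, 0.2108]
ee_rot: [1.0, -0.02, -0.0, -0.0]
ft_force: [-0.4, -0.4, 0.8]
grip_width: 0.998
```

Run:
```python
from h import *
o=manip.get_obs(); im,d=viewer.camera('wrist'); cv2.imwrite('pics/w1.png',im[:,:,::-1])
print(o['clock'],o['position'],o['ee_rot'],o['joint_pos'].round(3),o['ft_force'],o['torque'])
C=cam('wrist',o)
h=cv2.cvtColor(im,cv2.COLOR_RGB2HSV); m=(h[...,0]<28)&(h[...,0]>8)&(h[...,1]>130)
P=cloud(d,C,m);P=P[(abs(P[:,0]-.568)<.06)&(abs(P[:,1]+.29)<.06)]; Q=P[P[:,2]>.104]
print(len(P),len(Q),cv2.minAreaRect(np.float32(Q[:,:2])*1000),np.median(Q[:,2]))
```

```text
1.9 [ 0.56805296 -0.2899737   0.21077125] [ 9.99795045e-01 -2.02447954e-02 -1.25622822e-04 -2.82180789e-05] [ 0.588  0.373 -0.248  1.414  0.091  1.366 -1.273] [-0.35743577 -0.44023819  0.78283684] [ 0.00911731 -0.05730806  0.01410949]
1891 1891 ((568.7208862304688, -290.08062744140625), (41.068519592285156, 119.95633697509766), 0.43930763006210327) 0.30821165636458203
```

View pics/w1.png

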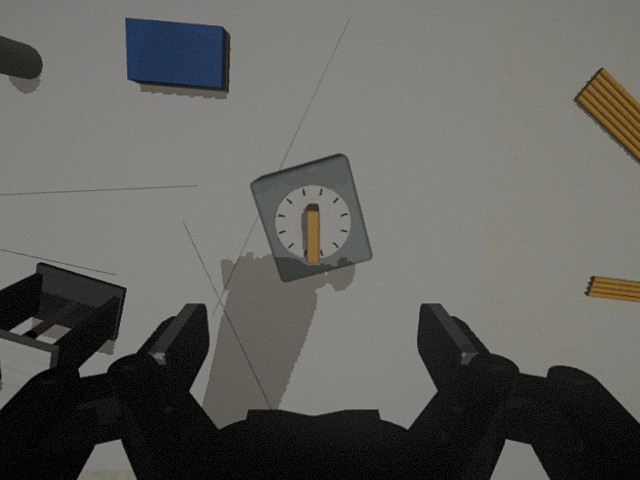

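The wrist view shows the key's wing running from (313,205) to (313,265). It is vertical in the picture, so the jaws are already aligned. The dial centre is near (313,222). Next I'll refine these numbers.

Run:
```python
from h import *
o=manip.get_obs(); C=cam('wrist',o); im=cv2.imread('pics/w1.png'); 
h=cv2.cvtColor(im,cv2.COLOR_BGR2HSV); m=((h[...,0]<28)&(h[...,0]>8)&(h[...,1]>130)).astype(np.uint8)
m2=np.zeros_like(m); m2[190:275,290:335]=m[190:275,290:335]
c=max(cv2.findContours(m2,0,1)[0],key=cv2.contourArea); r=cv2.boxPoints(cv2.minAreaRect(c)); print(cv2.minAreaRect(c))
# top face: bright part
m3=m2&(h[...,2]>120); c=max(cv2.findContours(m3.astype(np.uint8),0,1)[0],key=cv2.contourArea); rr=cv2.minAreaRect(c); print(rr)
P=onplane(cv2.boxPoints(rr),.112,C); print(P.round(4),P.mean(0).round(4))
# dial
w=((h[...,1]<40)&(h[...,2]>120)).astype(np.uint8); wm=np.zeros_like(w); wm[175:270,265:360]=w[175:270,265:360]
c=max(cv2.findContours(wm,0,1)[0],key=cv2.contourArea); e=cv2.fitEllipse(cv2.convexHull(c)); print(e,onplane([e[0]],.061,C))
```

```text
((312.5, 235.5), (11.0, 53.0), 0.0)
((312.5, 236.5), (49.0, 9.0), 90.0)
[[ 0.5879 -0.2867  0.112 ]
 [ 0.5876 -0.2934  0.112 ]
 [ 0.549  -0.292   0.112 ]
 [ 0.5492 -0.285   0.112 ]] [ 0.5684 -0.2893  0.112 ]
((312.5845642089844, 221.69528198242188), (72.9918212890625, 74.96817016601562), 87.56668090820312) [[ 0.56900186 -0.28936052  0.061     ]]
```

Request:
{"op": "move_arm", "data": {
  "deltas": [
    [0.0007, -0.0007, 0.045, 0, 0, 0, 1],
    [0, 0, 0.045, 0, 0, 0, 1],
    [0, 0, 0.044, 0, 0, 0, 1],
    [0, 0, 0, 0, 0, 0, 0],
    [0, 0, 0, 0, 0, 0, -1],
    [0, 0, 0, 0, 0, 0, -1],
    [0, 0, 0, 0, 0, 0, -1],
    [0, 0, 0, 0, 0, 0, -1],
    [0, 0, 0, 0, 0, 0, -1]
  ],
  "force": 40
}}

```text
clock: 3.08
position: [0.5696, -0.2898, 0.0785]
ee_rot: [1.0, -0.022, 0.001, 0.001]
ft_force: [-1.0, -0.5, 6.5]
grip_width: 0.101
```

Run:
```python
from h import *
o=manip.get_obs(); im,d=viewer.camera('wrist'); cv2.imwrite('pics/w2.png',im[:,:,::-1])
print(o['clock'],o['position'],o['ee_rot'].round(4),o['joint_pos'].round(3),o['ft_force'],o['torque'],o['grip_width'])
```

```text
3.075 [ 0.56961325 -0.28978405  0.07846122] [ 9.998e-01 -2.160e-02  1.000e-03  6.000e-04] [ 0.584  0.472 -0.242  1.564  0.122  1.118 -1.299] [-1.00735754 -0.45932607  6.54318316] [0.00986032 0.2286348  0.02753641] 0.10138169409710042
```

View pics/w2.png

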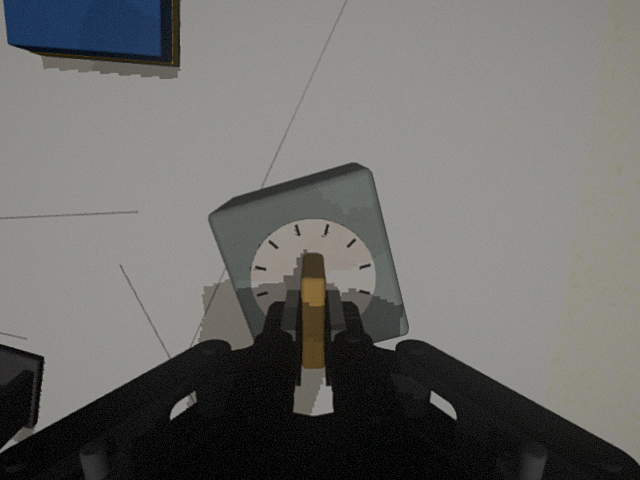

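The wing sits between the pads and the fingers have closed on it (opening 0.10). Now the first partial turn, clockwise.

Request:
{"op": "move_arm", "data": {
  "deltas": [
    [0, 0, 0, 0, 0, 5.5, -1],
    [0, 0, 0, 0, 0, 5.5, -1],
    [0, 0, 0, 0, 0, 5.5, -1],
    [0, 0, 0, 0, 0, 5.5, -1],
    [0, 0, 0, 0, 0, 5.5, -1],
    [0, 0, 0, 0, 0, 5.5, -1],
    [0, 0, 0, 0, 0, 5.5, -1],
    [0, 0, 0, 0, 0, 5.5, -1],
    [0, 0, 0, 0, 0, 5.5, -1],
    [0, 0, 0, 0, 0, 5.5, -1]
  ]
}}

```text
clock: 4.38
position: [0.5693, -0.2905, 0.0785]
ee_rot: [0.876, -0.482, 0.001, 0.0]
ft_force: [-2.2, -1.7, 7.0]
grip_width: 0.102
```

Run:
```python
from h import *
o=manip.get_obs(); im,d=viewer.camera('wrist'); cv2.imwrite('pics/w3.png',im[:,:,::-1])
print(o['clock'],o['position'],Rot.from_quat(o['ee_rot']).as_matrix()[:,0],o['joint_pos'].round(3),o['ft_force'],o['torque'],o['grip_width'])
```

```text
4.375 [ 0.56925146 -0.29049251  0.07851096] [ 0.53463741 -0.84507812  0.00241014] [ 0.454  0.459 -0.071  1.572  0.036  1.109 -2.203] [-2.18703296 -1.66999896  6.98619382] [-0.3461946   0.55451986  0.07249851] 0.10190347016740003
```

View pics/w3.png

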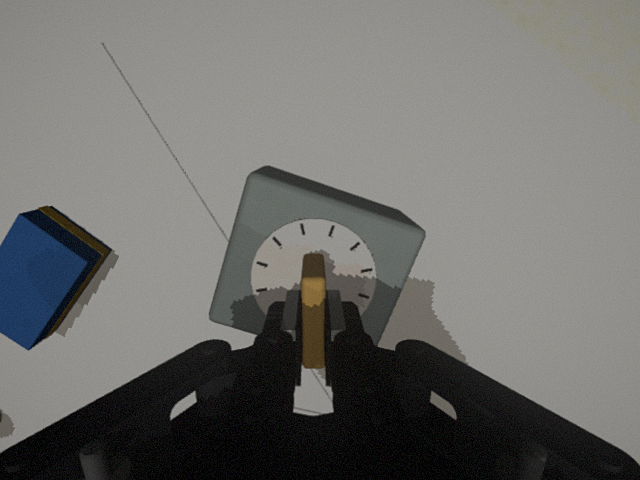

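Request:
{"op": "move_arm", "data": {
  "deltas": [
    [0, 0, 0, 0, 0, 0, 1],
    [0, 0, 0, 0, 0, 0, 1],
    [0, 0, 0, 0, 0, 0, 1],
    [0, 0, 0, 0, 0, 0, 1],
    [0, 0, 0, 0, 0, -10, 1],
    [0, 0, 0, 0, 0, -10, 1],
    [0, 0, 0, 0, 0, -10, 1],
    [0, 0, 0, 0, 0, -10, 1],
    [0, 0, 0, 0, 0, -10, 1],
    [0, 0, 0, 0, 0, -10, 1]
  ]
}}

```text
clock: 5.68
position: [0.5688, -0.2893, 0.0768]
ee_rot: [1.0, 0.025, -0.0, -0.0]
ft_force: [-0.5, 0.3, 0.8]
grip_width: 1.0
```

Request:
{"op": "move_arm", "data": {
  "deltas": [
    [0, 0, 0, 0, 0, -10, 1],
    [0, 0, 0, 0, 0, -10, 1],
    [0, 0, 0, 0, 0, -10, 1],
    [0, 0, 0, 0, 0, -10, 1],
    [0, 0, 0, 0, 0, -10, 1],
    [0, 0, 0, 0, 0, -10, 1],
    [0, 0, 0, 0, 0, -10, 1],
    [0, 0, 0, 0, 0, -10, 1],
    [0, 0, 0, 0, 0, -10, 1],
    [0, 0, 0, 0, 0, -10, 1]
  ]
}}

```text
clock: 6.92
position: [0.5688, -0.2894, 0.0769]
ee_rot: [0.623, 0.782, -0.0, -0.0]
ft_force: [0.1, -0.1, -1.2]
grip_width: 0.999
```

Request:
{"op": "move_arm", "data": {
  "deltas": [
    [0, 0, 0, 0, 0, -10, 1],
    [0, 0, 0, 0, 0, -10, 1],
    [0, 0, 0, 0, 0, 0, 1]
  ]
}}

```text
clock: 7.3
position: [0.5688, -0.2895, 0.0768]
ee_rot: [0.481, 0.877, 0.0, -0.0]
ft_force: [-0.4, -0.2, -0.4]
grip_width: 0.995
```

Run:
```python
from h import *
o=manip.get_obs(); im,d=viewer.camera('wrist'); cv2.imwrite('pics/w4.png',im[:,:,::-1])
print(o['clock'],o['position'],Rot.from_quat(o['ee_rot']).as_matrix()[:,0],o['joint_pos'].round(3),o['ft_force'],o['torque'],o['grip_width'])
```

```text
7.3 [ 0.56879171 -0.2894775   0.07678521] [-5.36578898e-01  8.43850108e-01  2.86438818e-04] [ 0.873  0.544 -0.635  1.548  0.341  1.163  0.737] [-0.44182099 -0.15509514 -0.41820538] [ 0.04327916 -0.03431559  0.03236687] 0.9947865128134193
```

View pics/w4.png

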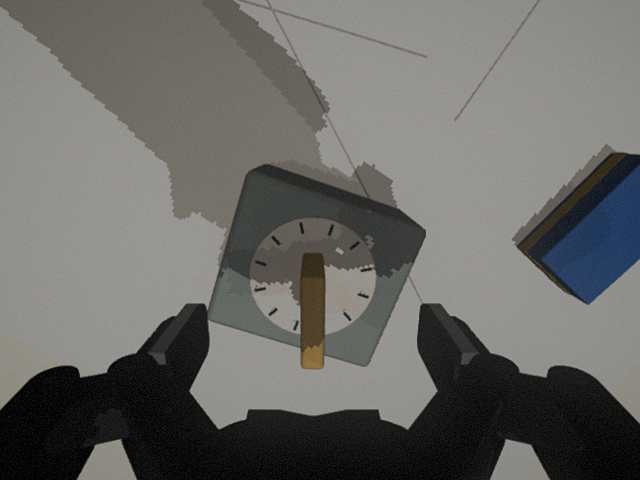

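The wing stayed where I left it and is still aligned. Regrasp and make the second turn.

Request:
{"op": "move_arm", "data": {
  "deltas": [
    [0, 0, 0, 0, 0, 0, -1],
    [0, 0, 0, 0, 0, 0, -1],
    [0, 0, 0, 0, 0, 0, -1],
    [0, 0, 0, 0, 0, 0, -1],
    [0, 0, 0, 0, 0, 0, -1],
    [0, 0, 0, 0, 0, 0, -1],
    [0, 0, 0, 0, 0, 5, -1],
    [0, 0, 0, 0, 0, 5, -1],
    [0, 0, 0, 0, 0, 5, -1],
    [0, 0, 0, 0, 0, 5, -1]
  ]
}}

```text
clock: 8.6
position: [0.5687, -0.2895, 0.0771]
ee_rot: [0.627, 0.779, -0.0, 0.0]
ft_force: [-2.5, -0.1, 3.6]
grip_width: 0.104
```

Request:
{"op": "move_arm", "data": {
  "deltas": [
    [0, 0, 0, 0, 0, 5, -1],
    [0, 0, 0, 0, 0, 5, -1],
    [0, 0, 0, 0, 0, 5, -1],
    [0, 0, 0, 0, 0, 5, -1],
    [0, 0, 0, 0, 0, 5, -1]
  ]
}}

```text
clock: 9.22
position: [0.5688, -0.2895, 0.0771]
ee_rot: [0.781, 0.625, -0.0, 0.0]
ft_force: [-2.6, -0.6, 2.8]
grip_width: 0.103
```

```bash
cat > st.py <<'E'
from h import *
o=manip.get_obs();x=Rot.from_quat(o['ee_rot']).as_matrix()[:,0]
print(o['clock'],o['position'].round(4),'ang',np.degrees(np.arctan2(x[1],x[0])).round(2),o['joint_pos'].round(3),o['ft_force'].round(2),o['torque'].round(3),round(o['grip_width'],3))
E
python3 st.py
```

```text
9.225 [ 0.5688 -0.2895  0.0771] ang 77.36 [ 0.769  0.51  -0.49   1.554  0.256  1.142  0.005] [-2.62 -0.61  2.76] [-0.077  0.502  0.078] 0.103
```

Request:
{"op": "move_arm", "data": {
  "deltas": [
    [0, 0, 0, 0, 0, 4, -1],
    [0, 0, 0, 0, 0, 4, -1]
  ]
}}

```text
clock: 9.48
position: [0.5688, -0.2896, 0.0771]
ee_rot: [0.822, 0.569, -0.0, 0.0]
ft_force: [-2.0, -0.7, 3.2]
grip_width: 0.102
```

```bash
python3 st.py
```

```text
9.475 [ 0.5688 -0.2896  0.0771] ang 69.39 [ 0.751  0.505 -0.465  1.555  0.241  1.139 -0.125] [-1.96 -0.75  3.21] [-0.04   0.492  0.084] 0.102
```

Request:
{"op": "move_arm", "data": {
  "deltas": [
    [0, 0, 0, 0, 0, 4, -1],
    [0, 0, 0, 0, 0, 3, -1]
  ]
}}

```text
clock: 9.72
position: [0.5688, -0.2895, 0.0771]
ee_rot: [0.855, 0.518, -0.0, 0.0]
ft_force: [-1.3, 0.2, 2.7]
grip_width: 0.107
```

```bash
python3 st.py
```

```text
9.725 [ 0.5688 -0.2895  0.0771] ang 62.41 [ 0.735  0.501 -0.443  1.556  0.229  1.136 -0.239] [-1.27  0.2   2.75] [-0.082  0.473  0.065] 0.107
```

Request:
{"op": "move_arm", "data": {
  "deltas": [
    [0, 0, 0, 0, 0, 3, -1],
    [0, 0, 0, 0, 0, 0, -1]
  ]
}}

```text
clock: 9.98
position: [0.5689, -0.2896, 0.0771]
ee_rot: [0.868, 0.496, -0.0, 0.0]
ft_force: [-2.7, -0.6, 3.2]
grip_width: 0.107
```

```bash
python3 st.py;python3 - <<'E'
from h import *
im,d=viewer.camera('wrist'); cv2.imwrite('pics/w5.png',im[:,:,::-1])
E
```

```text
9.975 [ 0.5689 -0.2896  0.0771] ang 59.54 [ 0.728  0.499 -0.433  1.557  0.224  1.135 -0.286] [-2.66 -0.63  3.21] [-0.151  0.502  0.005] 0.107
```

View pics/w5.png

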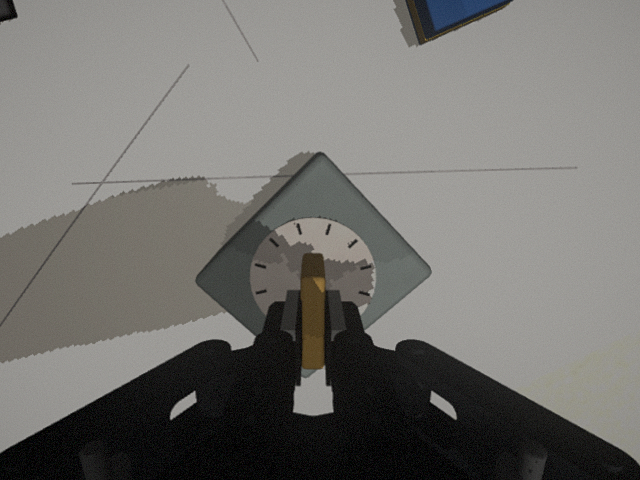

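The wing still sits flat in the pads, so the stop isn't reached yet. I'll continue in small steps.

Request:
{"op": "move_arm", "data": {
  "deltas": [
    [0, 0, 0, 0, 0, 3, -1],
    [0, 0, 0, 0, 0, 3, -1],
    [0, 0, 0, 0, 0, 0, -1]
  ]
}}

```text
clock: 10.4
position: [0.5689, -0.2896, 0.0771]
ee_rot: [0.893, 0.451, -0.0, 0.0]
ft_force: [-3.4, -0.3, 3.7]
grip_width: 0.106
```

```bash
python3 st.py
```

```text
10.4 [ 0.5689 -0.2896  0.0771] ang 53.59 [ 0.714  0.496 -0.415  1.558  0.214  1.133 -0.383] [-3.41 -0.26  3.66] [-0.147  0.531 -0.015] 0.106
```

Request:
{"op": "move_arm", "data": {
  "deltas": [
    [0, 0, 0, 0, 0, 3, -1],
    [0, 0, 0, 0, 0, 0, -1]
  ]
}}

```text
clock: 10.65
position: [0.5689, -0.2896, 0.0771]
ee_rot: [0.904, 0.428, -0.0, 0.0]
ft_force: [-3.6, -0.5, 5.0]
grip_width: 0.104
```

```bash
python3 st.py
```

```text
10.65 [ 0.5689 -0.2896  0.0771] ang 50.62 [ 0.707  0.494 -0.405  1.558  0.209  1.132 -0.431] [-3.65 -0.54  4.97] [-0.223  0.537 -0.034] 0.104
```

Request:
{"op": "move_arm", "data": {
  "deltas": [
    [0, 0, 0, 0, 0, 3, -1],
    [0, 0, 0, 0, 0, 0, -1]
  ]
}}

```text
clock: 10.9
position: [0.5689, -0.2896, 0.0771]
ee_rot: [0.915, 0.404, 0.0, 0.0]
ft_force: [-2.8, -1.3, 4.8]
grip_width: 0.102
```

```bash
python3 st.py;python3 - <<'E'
from h import *
im,d=viewer.camera('wrist'); cv2.imwrite('pics/w6.png',im[:,:,::-1])
E
```

```text
10.9 [ 0.5689 -0.2896  0.0771] ang 47.64 [ 0.7    0.493 -0.396  1.558  0.203  1.131 -0.48 ] [-2.76 -1.34  4.82] [-0.311  0.6   -0.018] 0.102
```

View pics/w6.png

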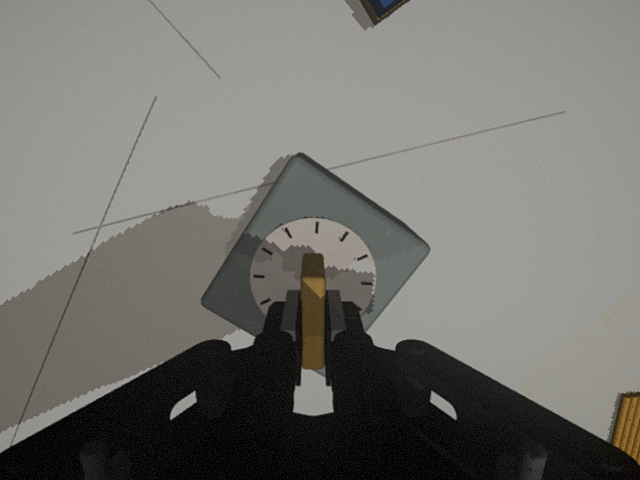

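Request:
{"op": "move_arm", "data": {
  "deltas": [
    [0, 0, 0, 0, 0, 3, -1],
    [0, 0, 0, 0, 0, 3, -1]
  ]
}}

```text
clock: 11.2
position: [0.5689, -0.2896, 0.0771]
ee_rot: [0.935, 0.355, -0.0, 0.0]
ft_force: [-3.3, -2.6, 4.8]
grip_width: 0.106
```

```bash
python3 st.py
```

```text
11.2 [ 0.5689 -0.2896  0.0771] ang 41.62 [ 0.686  0.49  -0.377  1.559  0.194  1.129 -0.578] [-3.3  -2.63  4.78] [-0.453  0.745  1.042] 0.106
```

Request:
{"op": "move_arm", "data": {
  "deltas": [
    [0, 0, 0, 0, 0, 3, -1]
  ]
}}

```text
clock: 11.32
position: [0.5689, -0.2896, 0.0772]
ee_rot: [0.944, 0.331, -0.0, 0.0]
ft_force: [-3.4, -2.1, 5.9]
grip_width: 0.103
```

```bash
python3 st.py
```

```text
11.325 [ 0.5689 -0.2896  0.0772] ang 38.68 [ 0.679  0.488 -0.368  1.56   0.189  1.128 -0.627] [-3.35 -2.06  5.95] [-0.501  0.81   1.636] 0.103
```

Request:
{"op": "move_arm", "data": {
  "deltas": [
    [0, 0, 0, 0, 0, 3, -1]
  ]
}}

```text
clock: 11.45
position: [0.5689, -0.2895, 0.0772]
ee_rot: [0.952, 0.307, -0.0, 0.001]
ft_force: [-3.1, -2.9, 6.3]
grip_width: 0.106
```

```bash
python3 st.py;python3 - <<'E'
from h import *
im,d=viewer.camera('wrist'); cv2.imwrite('pics/w7.png',im[:,:,::-1])
E
```

```text
11.45 [ 0.5689 -0.2895  0.0772] ang 35.74 [ 0.672  0.487 -0.359  1.56   0.184  1.127 -0.675] [-3.12 -2.93  6.3 ] [-0.537  0.872  2.208] 0.106
```

View pics/w7.png

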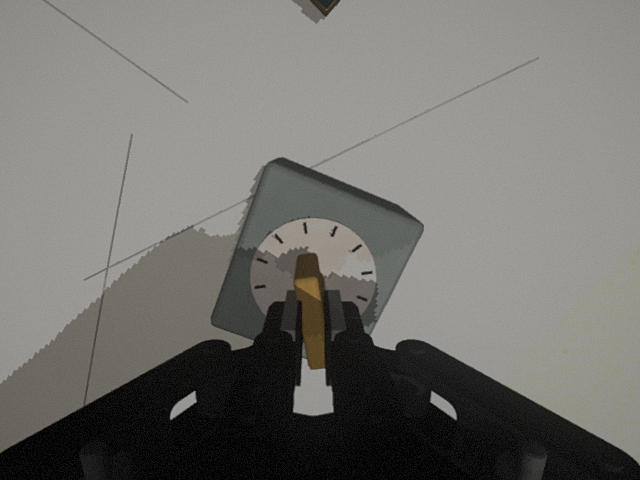

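The stop is reached: torque about z jumped to 2.2 N m and the wing now sits askew in the pads. I'll unload, release and lift.

Request:
{"op": "move_arm", "data": {
  "deltas": [
    [0, 0, 0, 0, 0, -6, -1],
    [0, 0, 0, 0, 0, 0, -1],
    [0, 0, 0, 0, 0, 0, 1],
    [0, 0, 0, 0, 0, 0, 1],
    [0, 0, 0, 0, 0, 0, 1],
    [0, 0, 0, 0, 0, 0, 1],
    [0, 0, -0.05, 0, 0, 0, 1],
    [0, 0, -0.05, 0, 0, 0, 1],
    [0, 0, -0.05, 0, 0, 0, 1],
    [0, 0, 0, 0, 0, 0, 1]
  ]
}}

```text
clock: 12.75
position: [0.5709, -0.2899, 0.2318]
ee_rot: [0.935, 0.355, 0.003, 0.003]
ft_force: [0.3, -0.3, -0.9]
grip_width: 1.002
```

```bash
python3 st.py;python3 - <<'E'
from h import *
im,d=viewer.camera('wrist'); cv2.imwrite('pics/w8.png',im[:,:,::-1])
E
```

```text
12.75 [ 0.5709 -0.2899  0.2318] ang 41.53 [ 0.692  0.378 -0.393  1.377  0.145  1.406 -0.545] [ 0.29 -0.3  -0.88] [ 0.077 -0.022  0.001] 1.002
```

View pics/w8.png

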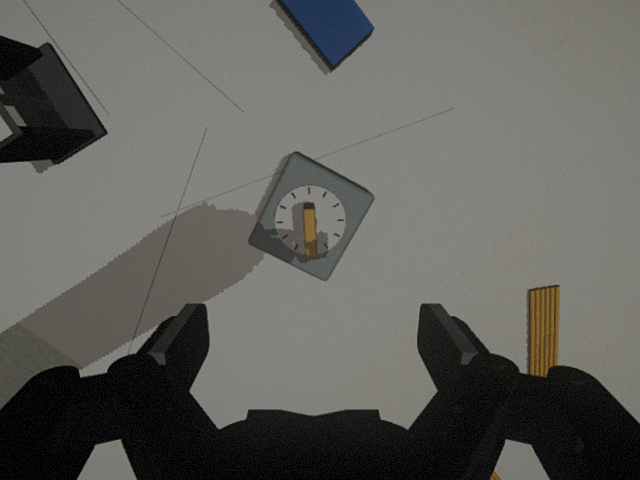

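Request:
{"op": "move_arm", "data": {
  "deltas": [
    [0.018, -0.0448, -0.005, 0, 0, 0, 1],
    [0.018, -0.0448, -0.005, 0, 0, 0, 1],
    [0.018, -0.0448, -0.005, 0, 0, 0, 1],
    [0.018, -0.0448, -0.005, 0, 0, 0, 1],
    [0.018, -0.0448, -0.005, 0, 0, 0, 1],
    [0.018, -0.0448, -0.005, 0, 0, 0, 1],
    [0, 0, 0, 0, 0, -9.4, 1],
    [0, 0, 0, 0, 0, -9.4, 1],
    [0, 0, 0, 0, 0, -9.4, 1],
    [0, 0, 0, 0, 0, -9.4, 1]
  ]
}}

```text
clock: 14.05
position: [0.4709, -0.0166, 0.2555]
ee_rot: [0.769, 0.639, -0.001, -0.001]
ft_force: [-0.7, -0.4, -0.8]
grip_width: 1.003
```

Request:
{"op": "move_arm", "data": {
  "deltas": [
    [0, 0, 0, 0, 0, 0, 1],
    [0, 0, 0, 0, 0, 0, 1]
  ]
}}

```text
clock: 14.3
position: [0.4712, -0.0166, 0.2563]
ee_rot: [0.772, 0.635, -0.0, -0.0]
ft_force: [-0.1, -0.4, 0.2]
grip_width: 1.003
```

```bash
python3 st.py;python3 - <<'E'
from h import *
o=manip.get_obs(); im,d=viewer.camera('wrist'); cv2.imwrite('pics/w9.png',im[:,:,::-1]); np.savez('pics/w9.npz',d=d,im=im,p=o['position'],q=o['ee_rot'])
print(Rot.from_quat(o['ee_rot']).as_matrix().round(4))
C=cam('wrist',o); P=cloud(d,C,d>0); Q=P[(abs(P[:,0]-.473)<.04)&(abs(P[:,1]+.017)<.04)&(P[:,2]>.178)&(P[:,2]<.19)]
print(len(Q),Q.mean(0),cv2.minAreaRect(np.float32(Q[:,:2])*1000))
im,d=viewer.camera('top'); cv2.imwrite('pics/t2.png',im[200:330,400:560,::-1].repeat(4,0).repeat(4,1))
E
```

```text
14.3 [ 0.4712 -0.0166  0.2563] ang 78.91 [ 5.240e-01 -1.000e-03 -5.770e-01  1.750e+00 -1.000e-03  1.393e+00
 -2.470e-01] [-0.06 -0.36  0.19] [-0.015  0.009  0.024] 1.003
[[ 1.923e-01  9.813e-01 -9.000e-04]
 [ 9.813e-01 -1.923e-01  1.000e-04]
 [-1.000e-04 -9.000e-04 -1.000e+00]]
1161 [ 0.47325693 -0.01316419  0.18567757] ((473.0934143066406, -14.17032527923584), (23.572534561157227, 23.09724998474121), 78.69047546386719)
```

View pics/w9.png

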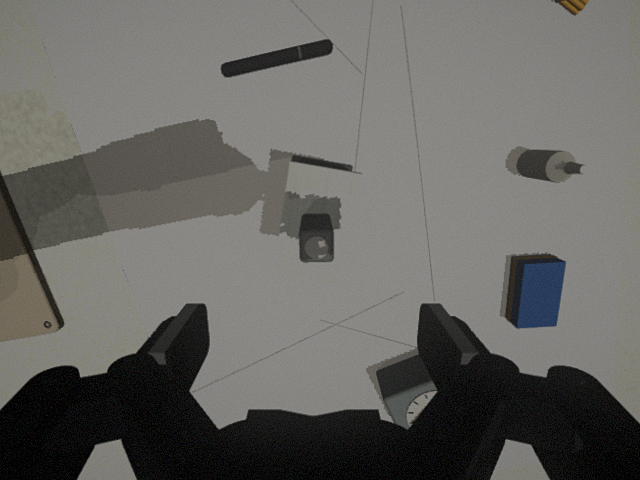

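View pics/t2.png

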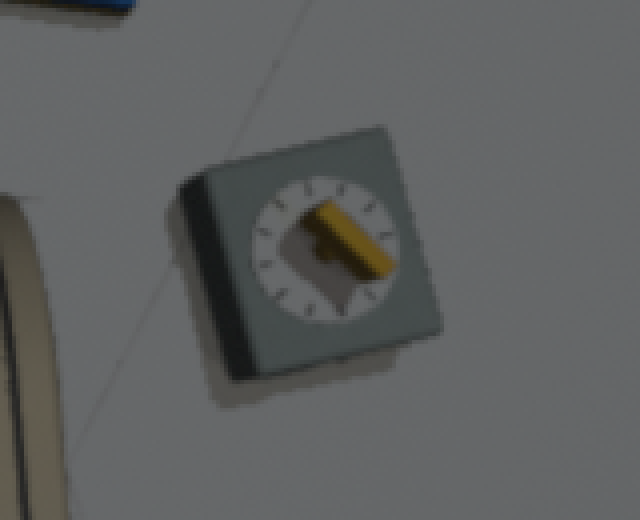

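The handle's top face is at about (301–334, 234–262), aligned with the jaws. In the top view the key points at the stop angle and has stayed put.

Run:
```python
from h import *
f=np.load('pics/w9.npz'); o=dict(position=f['p'],ee_rot=f['q']); C=cam('wrist',o)
print(onplane([[301,234],[334,234],[333,262],[301,262],[317,248]],.185,C).round(4))
im=f['im'][200:280,270:360,::-1]; cv2.imwrite('pics/w9z.png',np.clip(im.astype(int)*2,0,255).astype(np.uint8).repeat(7,0).repeat(7,1))
```

```text
[[ 0.4649 -0.0044  0.185 ]
 [ 0.4869 -0.0087  0.185 ]
 [ 0.4827 -0.0284  0.185 ]
 [ 0.4608 -0.0242  0.185 ]
 [ 0.4737 -0.0163  0.185 ]]
```

View pics/w9z.png

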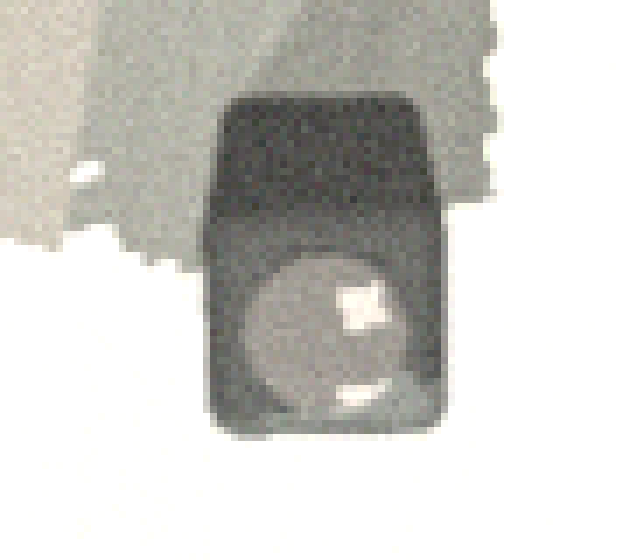

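Request:
{"op": "move_arm", "data": {
  "deltas": [
    [0.001, 0.002, 0.03, 0, 0, 0, 1],
    [0, 0, 0.03, 0, 0, 0, 1],
    [0, 0, 0.03, 0, 0, 0, 1],
    [0, 0, 0.029, 0, 0, 0, 1],
    [0, 0, 0, 0, 0, 0, 0.3],
    [0, 0, 0, 0, 0, 0, -0.2],
    [0, 0, 0, 0, 0, 0, -1],
    [0, 0, 0, 0, 0, 0, -1],
    [0, 0, 0, 0, 0, 0, -1],
    [0, 0, 0, 0, 0, 0, -1]
  ],
  "force": 45
}}

```text
clock: 15.65
position: [0.4743, -0.0159, 0.1391]
ee_rot: [0.771, 0.637, 0.001, 0.001]
ft_force: [-1.6, -0.4, 6.6]
grip_width: 0.276
```

```bash
python3 st.py;python3 - <<'E'
from h import *
im,d=viewer.camera('wrist'); cv2.imwrite('pics/w10.png',im[:,:,::-1])
E
```

```text
15.65 [ 0.4743 -0.0159  0.1391] ang 79.12 [ 0.505  0.097 -0.591  1.913  0.06   1.147 -0.298] [-1.57 -0.39  6.59] [ 0.028  0.447 -0.001] 0.276
```

View pics/w10.png

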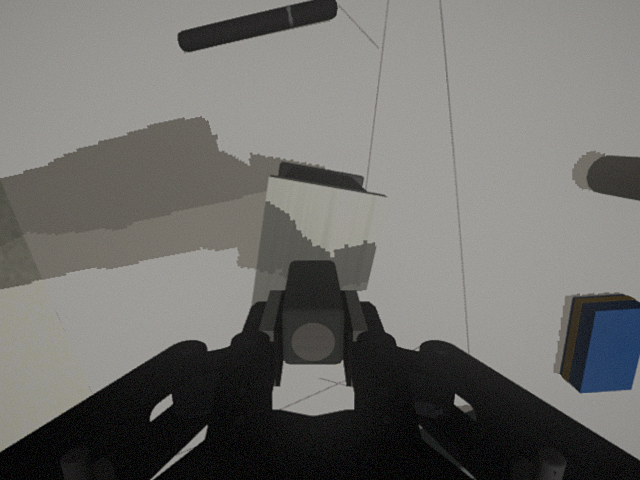

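The handle is held (opening 0.276). Draw it straight up.

Request:
{"op": "move_arm", "data": {
  "deltas": [
    [0, 0, -0.01, 0, 0, 0, -1],
    [0, 0, -0.015, 0, 0, 0, -1],
    [0, 0, -0.02, 0, 0, 0, -1],
    [0, 0, -0.02, 0, 0, 0, -1],
    [0, 0, -0.02, 0, 0, 0, -1],
    [0, 0, -0.02, 0, 0, 0, -1],
    [0, 0, -0.02, 0, 0, 0, -1],
    [0, 0, -0.02, 0, 0, 0, -1],
    [0, 0, -0.02, 0, 0, 0, -1],
    [0, 0, 0, 0, 0, 0, -1]
  ]
}}

```text
clock: 16.95
position: [0.4744, -0.0157, 0.3049]
ee_rot: [0.771, 0.637, 0.001, 0.001]
ft_force: [0.3, -0.1, -0.8]
grip_width: 0.268
```

```bash
python3 st.py;python3 - <<'E'
from h import *
print(Rot.from_quat(manip.get_obs()['ee_rot']).as_matrix().round(4))
for n in ['scene','top','wrist']:
    im,d=viewer.camera(n); cv2.imwrite(f'pics/{n}11.png',im[:,:,::-1]); np.savez(f'pics/{n}11.npz',im=im,d=d)
E
```

```text
16.95 [ 0.4744 -0.0157  0.3049] ang 79.13 [ 0.525 -0.013 -0.576  1.66  -0.006  1.489 -0.239] [ 0.29 -0.08 -0.77] [ 0.026  0.059 -0.037] 0.268
[[ 1.885e-01  9.821e-01  3.300e-03]
 [ 9.821e-01 -1.885e-01 -5.000e-04]
 [ 2.000e-04  3.300e-03 -1.000e+00]]
```

View pics/scene11.png

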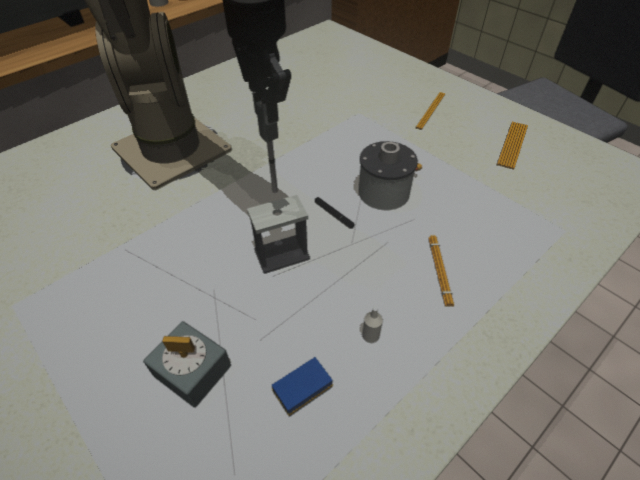

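View pics/top11.png

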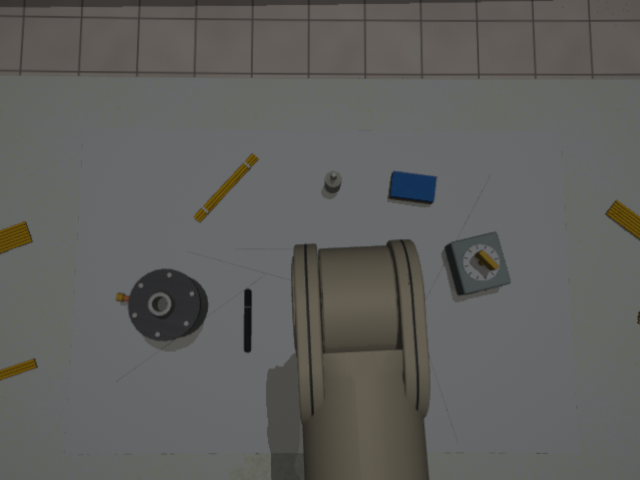

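View pics/wrist11.png

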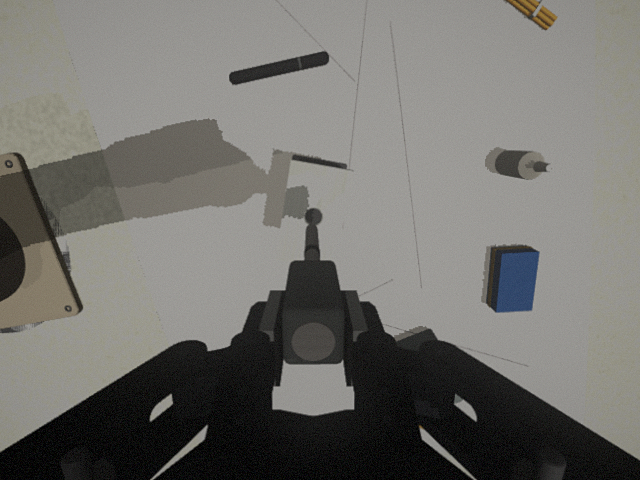

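Request:
{"op": "move_arm", "data": {
  "deltas": [
    [0.02, -0.003, 0, 0, 0, 0, -1],
    [0.04, -0.0055, 0, 0, 0, 0, -1],
    [0.04, -0.0055, 0, 0, 0, 0, -1],
    [0.04, -0.0055, 0, 0, 0, 0, -1],
    [0.04, -0.0055, 0, 0, 0, 0, -1],
    [0.04, -0.0055, 0, 0, 0, 0, -1],
    [0.04, -0.0055, 0, 0, 0, 0, -1],
    [0.03, -0.0044, 0, 0, 0, 0, -1],
    [0, 0, 0, 0, 0, 0, -1],
    [0, 0, 0, 0, 0, 0, -1]
  ]
}}

```text
clock: 18.35
position: [0.4887, 0.2757, 0.3022]
ee_rot: [0.771, 0.637, -0.001, 0.0]
ft_force: [-0.4, 0.1, -0.8]
grip_width: 0.272
```

```bash
python3 st.py;python3 - <<'E'
from h import *
o=manip.get_obs();print(Rot.from_quat(o['ee_rot']).as_matrix().round(4))
for n in ['scene','wrist']:
    im,d=viewer.camera(n); cv2.imwrite(f'pics/{n}12.png',im[:,:,::-1]); np.savez(f'pics/{n}12.npz',im=im,d=d,position=o['position'],ee_rot=o['ee_rot'])
    a,b=(350,60) if n=='scene' else (270,170)
    z=im[b:b+120,a:a+90,::-1]; cv2.imwrite(f'pics/{n}12z.png',np.clip(cv2.resize(z,None,fx=5,fy=5,interpolation=2).astype(int)*2,0,255))
E
```

```text
18.35 [0.4887 0.2757 0.3022] ang 79.11 [ 0.103  0.252 -0.841  1.448  0.187  1.526 -0.921] [-0.38  0.05 -0.76] [-0.05   0.013 -0.014] 0.272
[[ 1.89e-01  9.82e-01 -9.00e-04]
 [ 9.82e-01 -1.89e-01 -9.00e-04]
 [-1.10e-03 -7.00e-04 -1.00e+00]][ WARN:0@1.237] global loadsave.cpp:1063 imwrite_ Unsupported depth image for selected encoder is fallbacked to CV_8U.
```

View pics/scene12.png

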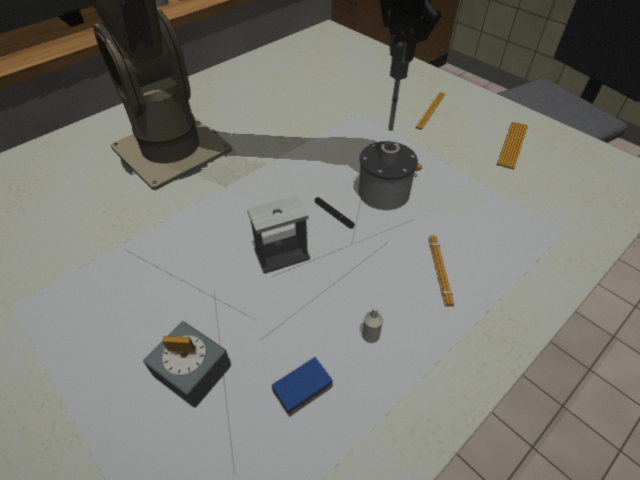

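View pics/wrist12.png

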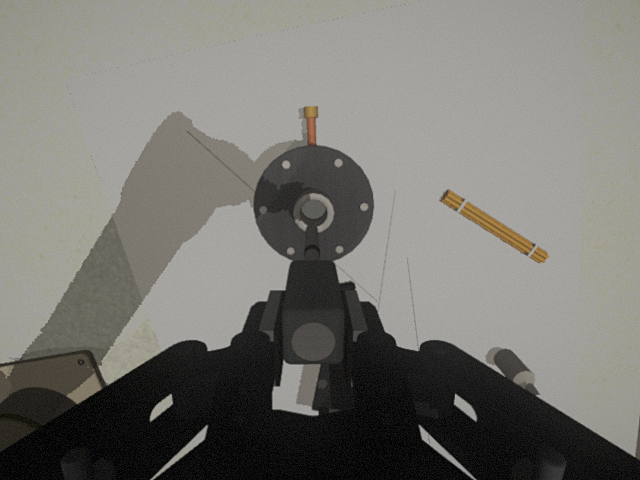

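View pics/scene12z.png

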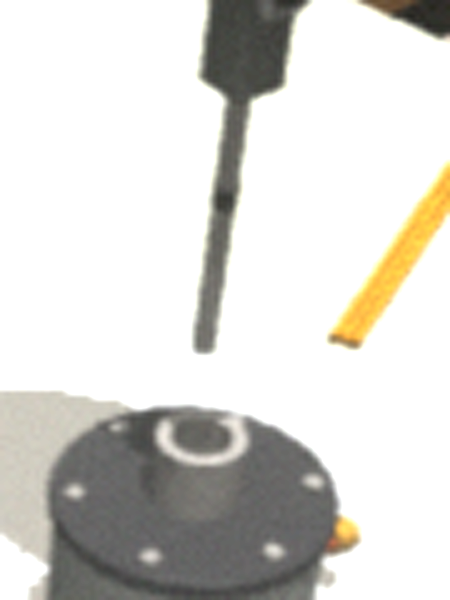

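View pics/wrist12z.png

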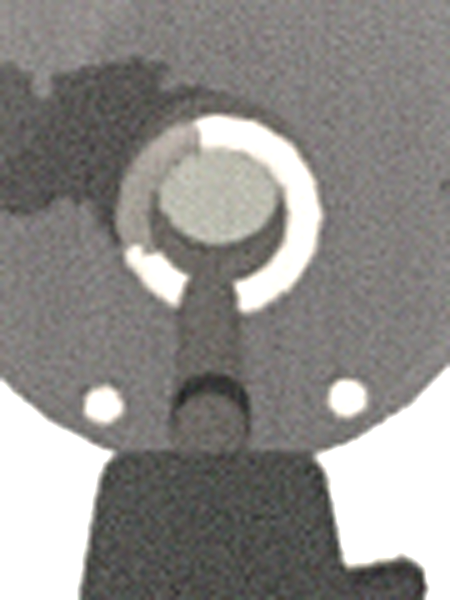

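In the wrist view the bush ring is centred near (314,212.6), with the stem end just below it at about (312,227). In the scene view the tip is at (391,129), the band at (395,100) and the bush at (390.5,148). Next I'll work out the offsets.

Run:
```python
from h import *
f=np.load('pics/wrist12.npz'); o=dict(position=f['position'],ee_rot=f['ee_rot']); C=cam('wrist',o); S=cam('scene')
p=o['position']; zt=p[2]-.129
pr=np.array([[p[0],p[1],zt],[p[0],p[1],zt+.07],[p[0],p[1],zt+.115]])
print('pred wrist',proj(pr,C).round(1),'\npred scene',proj(pr,S).round(1))
print('wrist tip',onplane([[312.2,227]],zt,C).round(4),'band',onplane([[312.2,249]],zt+.07,C).round(4),'bush',onplane([[314,212.6]],.13,C).round(4))
print('scene tip',onplane([[390.9,129]],zt,S).round(4),'band',onplane([[394.8,100.2]],zt+.07,S).round(4),'hb',onplane([[397.6,79.4]],zt+.115,S).round(4),'bush',onplane([[390.5,147.9]],.13,S).round(4))
t=np.linspace(0,2*np.pi,24)
e=proj(np.c_[p[0]+.005*np.cos(t),p[1]+.005*np.sin(t),0*t+zt],C); print('tip disc rows',e.min(0),e.max(0))
```

```text
pred wrist [[313.5 228.9]
 [313.6 254.4]
 [313.7 280.3]] 
pred scene [[391.  129.5]
 [395.3  98.5]
 [398.4  76.5]]
wrist tip [[0.488  0.2775 0.1732]] band [[0.4885 0.2795 0.2432]] bush [[0.4903 0.2809 0.13  ]]
scene tip [[0.4875 0.2768 0.1732]] band [[0.492  0.2704 0.2432]] hb [[0.4947 0.2667 0.2882]] bush [[0.4939 0.2758 0.13  ]]
tip disc rows [307.5639633  223.15496785] [319.35729028 234.6060056 ]
```

Run:
```python
from h import *
from scipy.optimize import least_squares
f=np.load('pics/wrist12.npz'); o=dict(position=f['position'],ee_rot=f['ee_rot']); W=cam('wrist',o); S=cam('scene'); p=o['position']
for n,C in (('wrist',W),('scene',S)):
    f=np.load(f'pics/{n}12.npz'); d=f['d']; P=cloud(d,C,d>0)
    Q=P[(np.hypot(P[:,0]-p[0],P[:,1]-p[1])<.02)&(P[:,2]>.15)&(P[:,2]<.285)]
    print(n,len(Q),Q[:,2].min())
    g=lambda v:np.hypot(Q[:,0]-v[0]-v[2]*(Q[:,2]-.21),Q[:,1]-v[1]-v[3]*(Q[:,2]-.21))-.005
    r=least_squares(g,[p[0],p[1],0,0],loss='soft_l1',f_scale=.002); v=r.x
    print(' axis at z.21',v[:2].round(4),'slope',v[2:].round(4),'rms',np.sqrt(np.mean(r.fun**2)).round(4),' tip',(v[:2]+v[2:]*(-.037)).round(4))
    B=P[(np.hypot(P[:,0]-.49,P[:,1]-.278)<.026)&(P[:,2]>.125)&(P[:,2]<.136)]
    g=lambda v:np.abs(np.hypot(B[:,0]-v[0],B[:,1]-v[1])-.0165)
    r=least_squares(g,[.49,.278],loss='soft_l1',f_scale=.003); print(' bush',r.x.round(4),len(B),np.median(B[:,2]).round(4))
```

```text
wrist 491 0.17673181117260117
 axis at z.21 [0.4871 0.2768] slope [ 0.0094 -0.0002] rms 0.0002  tip [0.4868 0.2768]
 bush [0.4894 0.2815] 708 0.1301
scene 258 0.1732494306769643
 axis at z.21 [0.4866 0.2746] slope [ 0.0044 -0.0041] rms 0.0011  tip [0.4865 0.2747]
 bush [0.4904 0.2761] 133 0.1288
```

Request:
{"op": "move_arm", "data": {
  "deltas": [
    [0.003, 0.0025, 0.01, 0, 0, 0, -1],
    [0, 0, 0.01, 0, 0, 0, -1],
    [0, 0, 0.01, 0, 0, 0, -1],
    [0, 0, 0, 0, 0, 0, -1],
    [0, 0, 0, 0, 0, 0, -1]
  ]
}}

```text
clock: 19.08
position: [0.4917, 0.279, 0.2731]
ee_rot: [0.771, 0.637, 0.0, 0.0]
ft_force: [0.1, 0.1, -0.7]
grip_width: 0.275
```

```bash
python3 st.py
cat > meas.py <<'E'
import sys
from h import *
from scipy.optimize import least_squares
k=sys.argv[1]
o=manip.get_obs(); p=o['position']
W=cam('wrist',o); S=cam('scene')
for n,C in (('wrist',W),('scene',S)):
    im,d=viewer.camera(n); np.savez(f'pics/{n}{k}.npz',im=im,d=d,position=p,ee_rot=o['ee_rot'])
    a,b=(350,60) if n=='scene' else (270,170)
    z=im[b:b+100,a:a+90,::-1]; cv2.imwrite(f'pics/{n}{k}z.png',np.clip(cv2.resize(z,None,fx=6,fy=6,interpolation=2).astype(int)*2,0,255).astype(np.uint8))
    P=cloud(d,C,d>0)
    Q=P[(np.hypot(P[:,0]-p[0],P[:,1]-p[1])<.02)&(P[:,2]>max(.137,p[2]-.14))&(P[:,2]<p[2]-.017)]
    g=lambda v:np.hypot(Q[:,0]-v[0]-v[2]*(Q[:,2]-.13),Q[:,1]-v[1]-v[3]*(Q[:,2]-.13))-.005
    r=least_squares(g,[p[0],p[1],0,0],loss='soft_l1',f_scale=.002); v=r.x
    print(n,len(Q),'zmin',Q[:,2].min().round(4),'axis z.13',v[:2].round(4),'slope',v[2:].round(4),'rms',np.sqrt(np.mean(r.fun**2)).round(4))
    B=P[(np.hypot(P[:,0]-.49,P[:,1]-.278)<.026)&(P[:,2]>.124)&(P[:,2]<.134)]
    g=lambda v:np.abs(np.hypot(B[:,0]-v[0],B[:,1]-v[1])-.0165)
    r=least_squares(g,[.49,.278],loss='soft_l1',f_scale=.003); print(' bush',r.x.round(4),len(B),'offset needed mm',((r.x-v[:2])*1000).round(1))
E
python3 meas.py 13
```

```text
19.075 [0.4917 0.279  0.2731] ang 79.13 [ 0.097  0.271 -0.839  1.49   0.201  1.47  -0.933] [ 0.08  0.12 -0.68] [-0.006 -0.074  0.014] 0.275
wrist 492 zmin 0.1474 axis z.13 [0.4899 0.2803] slope [ 0.0076 -0.0012] rms 0.0002
 bush [0.4897 0.2812] 834 offset needed mm [-0.2  0.9]
scene 236 zmin 0.1458 axis z.13 [0.4895 0.2782] slope [0.0058 0.0011] rms 0.001
 bush [0.4907 0.2757] 147 offset needed mm [ 1.2 -2.4]
```

View pics/wrist13z.png

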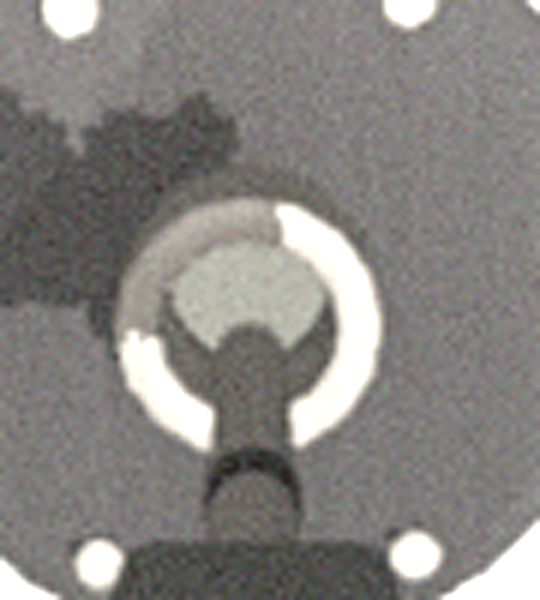

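View pics/scene13z.png

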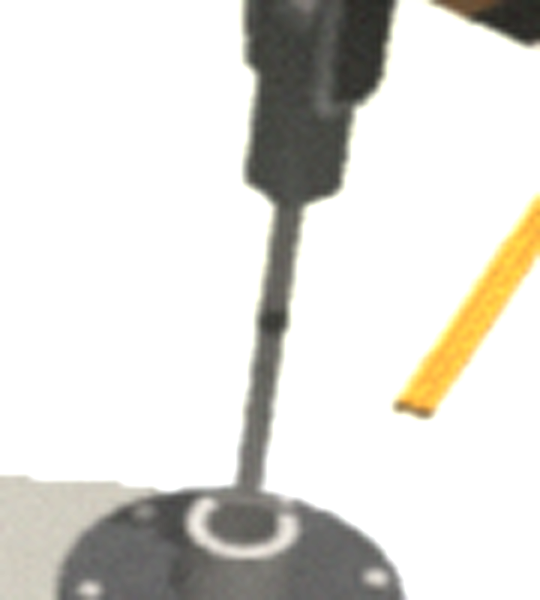

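Both views show the stem centred over the bore to within about 1–2 mm: in the scene zoom the stem extended meets the ring centre, and the wrist view asks for less than 1 mm. I'll lower part way and check again.

Request:
{"op": "move_arm", "data": {
  "deltas": [
    [0, 0, 0.008, 0, 0, 0, -1],
    [0, 0, 0.008, 0, 0, 0, -1],
    [0, 0, 0.008, 0, 0, 0, -1],
    [0, 0, 0.008, 0, 0, 0, -1],
    [0, 0, 0.008, 0, 0, 0, -1],
    [0, 0, 0, 0, 0, 0, -1]
  ]
}}

```text
clock: 19.92
position: [0.4914, 0.2788, 0.2322]
ee_rot: [0.771, 0.637, -0.001, -0.0]
ft_force: [0.1, 0.5, 0.2]
grip_width: 0.276
```

```bash
python3 st.py; python3 meas.py 14
```

```text
19.925 [0.4914 0.2788 0.2322] ang 79.13 [ 0.097  0.29  -0.834  1.557  0.217  1.392 -0.945] [0.07 0.47 0.24] [ 0.009 -0.    -0.013] 0.276
wrist 376 zmin 0.1371 axis z.13 [0.4898 0.2799] slope [ 0.0086 -0.0006] rms 0.0002
 bush [0.4897 0.2812] 1127 offset needed mm [-0.   1.2]
scene 156 zmin 0.1373 axis z.13 [0.4895 0.2777] slope [0.0007 0.0052] rms 0.0011
 bush [0.4898 0.2768] 144 offset needed mm [ 0.3 -0.8]
```

View pics/wrist14z.png

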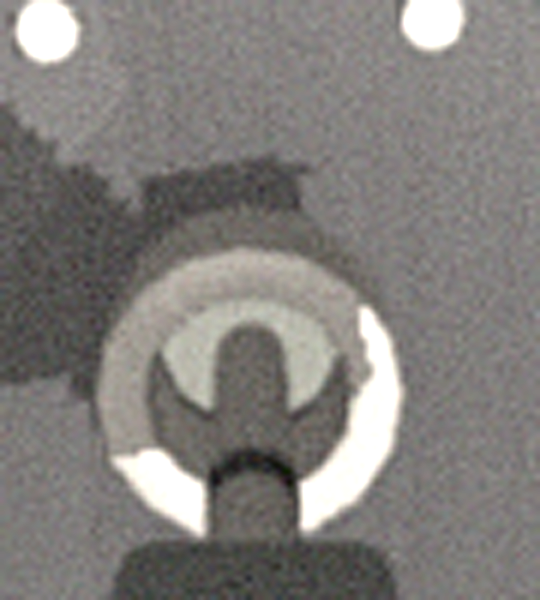

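View pics/scene14z.png

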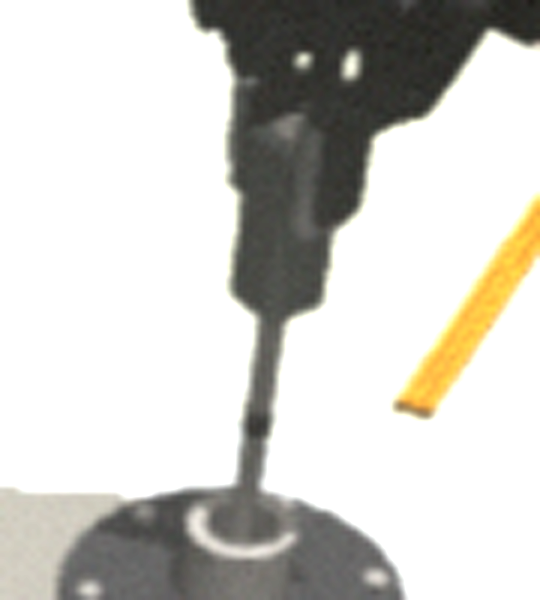

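Run:
```python
from h import *
S=cam('scene')
for z in (.166,.170,.174,.178): print(z,proj([[.4898,.2780,z]],S).round(2))
# band visible surface is camera-side
f=np.load('pics/scene14.npz'); d=f['d'];im=f['im']; P=cloud(d,S,d>0).reshape(-1,3)
K,D,R,t=S
for v in range(124,140): 
    a=im[v,386:400].astype(int).sum(1); u=386+a.argmin(); m=np.zeros(d.shape,bool); m[v,u]=1; print(v,u,a.min(),cloud(d,S,m).round(4))
```

```text
0.166 [[391.74 132.23]]
0.17 [[391.98 130.58]]
0.174 [[392.21 128.92]]
0.178 [[392.45 127.25]]
124 393 143 [[0.4931 0.2738 0.1893]]
125 393 143 [[0.4914 0.2766 0.1848]]
126 393 146 [[0.4935 0.2743 0.1845]]
127 393 147 [[0.4932 0.2752 0.1816]]
128 392 136 [[0.4912 0.2749 0.1784]]
129 392 107 [[0.4922 0.2741 0.1769]]
130 393 88 [[0.493  0.2769 0.1735]]
131 392 88 [[0.4925 0.2746 0.172 ]]
132 392 98 [[0.4942 0.2728 0.1713]]
133 392 143 [[0.4923 0.2759 0.1664]]
134 392 138 [[0.4946 0.2733 0.1664]]
135 392 142 [[0.4933 0.2755 0.1623]]
136 391 144 [[0.4923 0.2739 0.16  ]]
137 391 143 [[0.4924 0.2742 0.1575]]
138 391 141 [[0.4912 0.2763 0.1534]]
139 391 155 [[0.495  0.2717 0.1552]]
```

Nominal geometry and the scene depth both put the band at about 0.173 m, so 43 mm remain.

Request:
{"op": "move_arm", "data": {
  "deltas": [
    [0, 0, 0.008, 0, 0, 0, -1],
    [0, 0, 0.008, 0, 0, 0, -1],
    [0, 0, 0.008, 0, 0, 0, -1],
    [0, 0, 0.008, 0, 0, 0, -1],
    [0, 0, 0.007, 0, 0, 0, -1],
    [0, 0, 0.004, 0, 0, 0, -1],
    [0, 0, 0, 0, 0, 0, -1],
    [0, 0, 0, 0, 0, 0, -1],
    [0, 0, 0, 0, 0, 0, -1]
  ]
}}

```text
clock: 21.15
position: [0.4919, 0.2791, 0.1902]
ee_rot: [0.771, 0.637, 0.0, 0.0]
ft_force: [-0.0, 0.7, -0.2]
grip_width: 0.27
```

```bash
python3 st.py; python3 meas.py 15
python3 - <<'E'
from h import *
im,d=viewer.camera('top'); print(cv2.imwrite('pics/top15.png',im[:,:,::-1]))
E
```

```text
21.15 [0.4919 0.2791 0.1902] ang 79.13 [ 0.09   0.318 -0.827  1.618  0.24   1.312 -0.963] [-0.01  0.73 -0.19] [0.009 0.003 0.001] 0.27
wrist 149 zmin 0.137 axis z.13 [0.4906 0.2802] slope [ 0.0098 -0.0033] rms 0.0002
 bush [0.4897 0.2811] 1187 offset needed mm [-0.9  0.8]
scene 63 zmin 0.1373 axis z.13 [0.4904 0.2785] slope [-0.0119 -0.0232] rms 0.0011
 bush [0.4898 0.2768] 155 offset needed mm [-0.6 -1.7]
True
```

View pics/wrist15z.png

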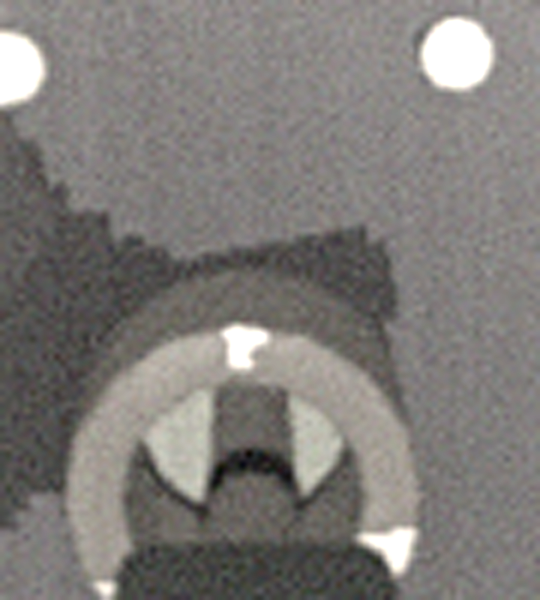

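View pics/scene15z.png

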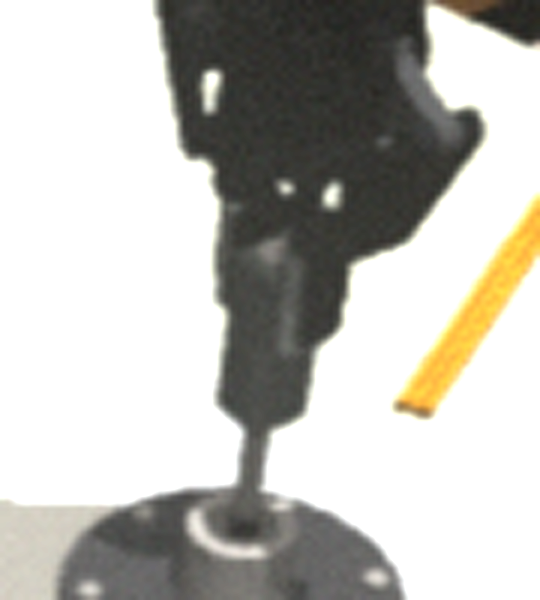

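View pics/top15.png

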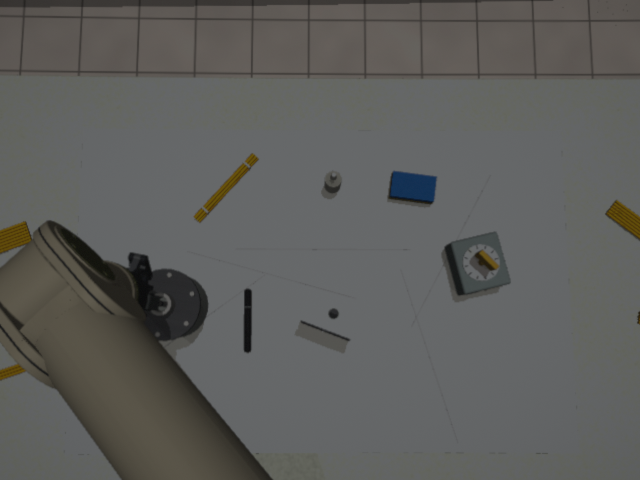

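Everything else is still in place, and the band shows at the bush mouth (scene zoom (244,522)). One trim of under 1 mm, then hold.

Request:
{"op": "move_arm", "data": {
  "deltas": [
    [0, -0.0008, 0.001, 0, 0, 0, -1],
    [0, 0, 0, 0, 0, 0, -1],
    [0, 0, 0, 0, 0, 0, -1],
    [0, 0, 0, 0, 0, 0, -1],
    [0, 0, 0, 0, 0, 0, -1],
    [0, 0, 0, 0, 0, 0, -1],
    [0, 0, 0, 0, 0, 0, -1]
  ]
}}

```text
clock: 22.18
position: [0.4909, 0.2791, 0.1889]
ee_rot: [0.771, 0.637, 0.0, 0.0]
ft_force: [-0.1, 0.8, -1.6]
grip_width: 0.267
```

```bash
python3 st.py; python3 meas.py 16
python3 - <<'E'
from h import *
f=np.load('pics/scene16.npz'); im,d=f['im'],f['d']; S=cam('scene')
h=cv2.cvtColor(im,cv2.COLOR_RGB2HSV); m=np.zeros(d.shape,bool); m[322:362,155:200]=1
m&=(h[...,0]<28)&(h[...,0]>8)&(h[...,1]>130); P=cloud(d,S,m); P=P[P[:,2]>.104]; print('key',cv2.minAreaRect(np.float32(P[:,:2])*1000))
E
```

```text
22.175 [0.4909 0.2791 0.1889] ang 79.13 [ 0.09   0.317 -0.827  1.621  0.24   1.309 -0.964] [-0.15  0.76 -1.62] [ 0.043 -0.026 -0.024] 0.267
wrist 138 zmin 0.1371 axis z.13 [0.4898 0.2802] slope [ 0.003  -0.0015] rms 0.0002
 bush [0.4898 0.281 ] 1192 offset needed mm [-0.   0.7]
scene 59 zmin 0.1377 axis z.13 [0.4893 0.2778] slope [-0.0038 -0.0055] rms 0.0009
 bush [0.49   0.2768] 148 offset needed mm [ 0.7 -1. ]
key ((569.730712890625, -290.26611328125), (41.025482177734375, 10.191812515258789), 44.5925407409668)
```

View pics/wrist16z.png

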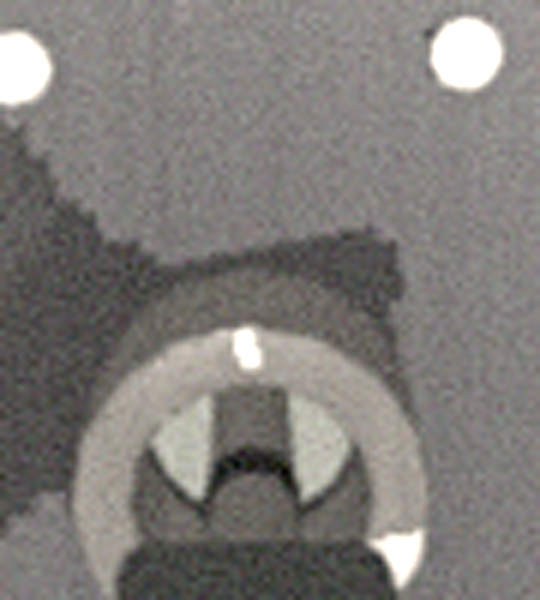

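The key stands at 44.6°. The torque rise marking the stop came between 47.6° and 41.6°. The stem is centred in the ring and nothing is touching it, so I'm handing in.

```bash
python3 -c "
from workcell import manip
print(manip.hand_in())"; python3 st.py
```

```text
the job is handed in; nothing more can be done
None
the job is handed in; nothing more can be done
```

I wound the key to its stop, then lowered the probe into the bush and handed in while still holding it there, at about 22 s of the 72 s. No verdict was reported, so what follows rests on my own checks.

- **Key:** I turned it clockwise in two partial turns with a regrasp, about 135° in all. At the stop the torque jumped from under 0.1 to 2.2 N m and the wing twisted in the pads. The last picture has the wing at 44.6°; the stop lies between 47.6° and 41.6°, so the key is within about 3° of it.
- **Probe position:** The last wrist view puts the stem 0.7 mm off the bore's axis. The scene view says 1.2 mm, with the along-bench (y) error in the opposite direction to the wrist view's. Both are well inside the 4.5 mm limit.
- **Upright and level:** The stem's tilt was under 0.01 rad. The band is at about 0.130 m from the tool height and the grasp geometry, and a picture taken 1 mm higher showed it at the bush's mouth.
- **Contact and other objects:** The wrist force stayed within 2 N through the lowering and the hold, and no picture showed the probe touching the bush. In the last top view the glue, carton, marker and bundle stand where they were at the start.

The cameras did not fully agree. Single estimates of the bush's position differed by up to about 5 mm between views, so I went by the stem's offset from the bush within each view instead of absolute positions.

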